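Start the coin dryer with its recessed timer knob

ROBOT

A 6-joint arm with a two-finger parallel gripper is mounted at the origin on the work surface. World frame = base frame: x ahead of the robot, y to its left, z up, the work surface at z = 0. Lengths are in m, angles in degrees, forces in N, time in s.
With the tool pointing down it reaches from about 0.375 to 0.9 m from the base axis. Payload 3.1 kg.
Tool frame: the origin (TCP) lies between the finger pads; the fingertips stand 11 mm ahead of it and the grasp point (between the pads) lies 8 mm behind it; z points along the fingers, y is the line along which they close (so a half turn about z gives the same grasp; the last joint's range is limited). The gripper opens to 87 mm and grips with 3 to 60 N. Pads are 19 mm wide; open, the fingers measure 117 mm over their backs; the gripper's body (75 mm by 190 mm) begins 51 mm behind the grasp point.
Start: joints at [-74.742, 30.224, 82.088, -0, 67.689, -10.227], TCP at [0.269, -0.564, 0.234] pointing down, gripper open.
Joint ranges: [-176.69, 176.69], [-43.24, 126.21], [12.49, 139.97], [-82, 262], [0, 151.66], [-163.58, 163.58]. Speed limits (degrees/s): [159.86, 159.86, 180, 180, 180, 180].

INTERFACE

Orientations are given as a 3x3 rotation matrix whose columns are the frame's x, y, z axes.
In Python, from rig import bot gives the robot as it stands.
- The arm moves only by the tool apply_moves, never from a script. Its argument "steps" is a list that holds one entry, the list of rows, each a list of 7 numbers: the shift along the tool's x, y, z in cm, then the turn, a rotation vector about the tool's x, y, z in degrees, then the gripper command: -1 is shut, 1 is fully open, values between are in proportion. In form: [[[dx, dy, dz, rx, ry, rz, jaw], ...]]. A call has 1 to 20 rows; each row is the pose to reach, as a shift and turn from the pose commanded when the call began, along the tool's axes at that moment; what a row does not reach only later rows make up. A row lasts 1/8 s, in which the tool goes at most 62.5 mm and 10.7 degrees, less where a joint would pass 70% of its speed; a pose out of reach is approached as far as the arm can. A call with a gripper value outside its range is refused whole. The fingers move at their own pace and stop on an object; the grip force is fixed at half the most. Time passes only in rows, so rows that repeat a pose let the fingers close. It gives the time, the measured TCP pose, the force, the opening and the grip force at its end, in the units of the state.
- bot.read_state(): the state, without advancing time (a new reading comes with each control period).
- bot.capture(name): name is "side" or "top" or "wrist"; returns the picture (400x640x3 uint8, blue, green, red); there is no depth.
- bot.camera_model(name): a dict with "intrinsics" (3x3 intrinsics, pixels), "k1" (the pictures are not rectified: a ray, as slopes to the right and down, at radius r is drawn at 1 + k1 r^2 times it, then the intrinsics apply), "R" (3x3) and "t" (3): a world point X has camera coordinates R X + t. Camera axes: x right, y down, z forward; pixel columns grow to the right and rows downward; lengths in m; the calibration is good to about 2 mm. A picture is of the moment at which its call begins: read the wrist's pose just before it. camera_model takes no time and is no camera call; for the wrist camera it gives the pose at the moment of the call.
- bot.hand_in(): hands the job in; it is judged then, once.
The state is a dict: "time_s": time; "joint_positions": joint angles; "qvel": joint speeds; "tau": joint torques, N m; "position": TCP position; "tcp_rot": TCP orientation; "force": force on the tool from outside, world axes, zero at the start; "moment": the same for the moment, N m; "opening": opening from 0.0 (shut) to 1.0 (fully open); "grasp_force": force on a finger pad.
Only numpy, scipy, OpenCV 4.12 (cv2) and the standard library are available. Lean on these libraries where they do the work, as an engineer would, in place of code of your own. Each camera call takes 0.05 s, during which the arm holds its last target. There are 200 camera calls.

TASK

Start the dryer: reach into the well in its sloping control panel, turn the timer knob clockwise until its pointer nose lines up with the long broad mark, then press the knob straight in to start the machine and hold it in for a good second before letting go and drawing the fingers out. The knob is a loose push fit that has ridden up its shaft by an unknown amount, so it slides down freely at first; feel for the start switch's spring behind it and press only until the switch is clearly in, never ramming it on towards the end of its travel, and do not trip it before the pointer is on the mark. The knob is old plastic, so grip and press it gently, leave the pointer on the mark and do not disturb the things standing around.

Things in the scene. Friction and masses are not known exactly. Their poses are not given: they have to be found in the camera images.
- panel: white control panel of the dryer's console, 218 mm up the slope, 614 mm wide, sloping up away from the robot at 35 degrees. Origin: centre of the mouth of the round knob well, in the plane of the face, 147 mm from the panel's right end; x up the slope, y along the console to its left, z squarely out of the face (the knob's axis: a tool reaching in points along -z)
- well (a point): centre of the floor of the round knob well, 42 mm below the panel's face; axes as the panel's. The well is 72 mm across, ringed with grey trim. On its axis stands the black timer knob: a straight grip bar 13 mm thick, 16 mm high, 37 mm long (21 mm to the tail, 16 mm to the front) with a 6 mm wide pointer nose that ends 28 mm from the axis, on a round stem 13 mm across
- mark (a point): middle of the one long broad printed mark (20 x 7.5 mm) beside the well, 54.5 mm from the knob's axis, 0.65 rad clockwise of panel x; the other ticks are thin and short
- dial (a joint): turn of the knob, rad, positive clockwise seen from outside; at 0 the nose points up the slope (panel +x), on the mark it reads 0.65 (0.53 to 0.77 is on the mark). Stays where left (friction 0.08 N m); stops at -1.6 and 1.8. Old plastic: it cracks if all contact forces of the fingers on it, both squeezing sides counted, add up to over 60 N: grip with about 15 N a finger
- start (a joint): inward travel of the start switch behind the knob's shaft, m, 0 when out. Two things are not measured: home on its shaft the knob has its bar's top 8 to 16 mm below the face, and it has ridden up 0.5 to 8 mm from there. It slides home under 3 N, then moves the switch: gives at 4.5 N, makes at 2.5 mm (12 N), bends beyond 4.5 mm (18 N), ends at 6.5 mm; springs out when let go
- console: the whole console standing on the dryer tops, 644 mm wide, 218 mm deep and about 155 mm high, with a coin-meter case 170 mm wide and 165 mm high at its left end; fixed. Origin: centre of its underside; x away from the robot, y to its left end
- detergent: white detergent bottle, 72 mm across, 190 mm high, standing before the console's right end; leave alone. Origin: centre of its underside
- coin_cup: steel cup, 76 mm across, 85 mm high, standing before the middle of the console; leave alone. Origin: centre of its underside
- sheet_box: cardboard box, 75 x 120 x 55 mm high, standing before the console's left part; leave alone. Origin: centre of its underside

How it is judged:
By the outcome, as a careful person would: the job done as asked, in the order asked, and still so for the second after the job is handed in, with the robot touching nothing.
It also fails if it takes over 45 s, if anything falls off the work surface, if the arm or the gripper's body presses on something with over 40 N, if the wrist force passes 120 N, or if a joint passes its speed limit or range.

## Working session

There is one attempt and no reset: what is moved stays moved. The work goes in short steps, Python scripts to look and compute and a tool call to move; the robot and the scene stay as the last step left them, time stands still between calls to the robot, and variables do not carry over. Pictures are saved under pics/ and viewed, at most 10 in all, crops included, and the job is handed in when it is done.

Besides the shell and the picture viewer there is one more tool, called after "Emit:" by a JSON object that holds its "api" and its "payload". apply_moves: Moves the arm, as the interface text tells. Its arguments: {"type":"object","properties":{"steps":{"type":"array","items":{"type":"array","items":{"type":"array","items":{"type":"number"}}}}},"required":["steps"]}

```bash
mkdir -p pics; ls; python3 - <<'E'
from rig import bot
import cv2,numpy as np
s=bot.read_state();print(s)
a=bot.capture("side");b=bot.capture("top")
cv2.imwrite("pics/side0.png",a);cv2.imwrite("pics/top0.png",b)
for n in("side","top","wrist"):print(n,bot.camera_model(n))
E
```

```text
pics
{'time_s': 0.0, 'joint_positions': array([-7.47415240e+01,  3.02798658e+01,  8.21561699e+01, -1.33753216e-03,
        6.76882838e+01, -1.02265599e+01]), 'qvel': array([ 0.04912953,  0.04111185,  0.04844783, -0.07964368, -0.00460831,
        0.0093159 ]), 'tau': array([ 3.93608170e-04, -4.40040565e+01, -1.76592082e+01,  6.33374671e-02,
        5.82530466e-02, -1.66515920e-04]), 'position': array([ 0.26876163, -0.56348174,  0.23256315]), 'tcp_rot': array([[ 9.02693975e-01,  4.30282740e-01, -5.91865968e-04],
       [ 4.30282993e-01, -9.02691635e-01,  2.08761230e-03],
       [ 3.63991083e-04, -2.13914491e-03, -9.99997646e-01]]), 'force': array([0.15655543, 0.47347111, 0.25338675]), 'moment': array([ 0.03290021,  0.02656993, -0.03128894]), 'grasp_force': 0.0, 'opening': 0.9999700868239731}
side {'intrinsics': array([[481.70064096,   0.        , 324.50956808],
       [  0.        , 481.70064096, 193.09959053],
       [  0.        ,   0.        ,   1.        ]]), 'k1': 0.047175883842748054, 'R': array([[-0.99004291, -0.13976593, -0.01674896],
       [-0.09627768,  0.75913733, -0.643771
[... 217 characters left out ...]
150823],
       [  0.        ,   0.        ,   1.        ]]), 'k1': -0.0034637672722474437, 'R': array([[-0.02624838, -0.99895699, -0.03736235],
       [-0.99659567,  0.0290718 , -0.07714851],
       [ 0.07815424,  0.03521014, -0.99631931]]), 't': array([0.11446152, 0.48319848, 0.89282516])}
wrist {'intrinsics': array([[343.27777701,   0.        , 310.8893458 ],
       [  0.        , 343.27777701, 198.33507441],
       [  0.        ,   0.        ,   1.        ]]), 'k1': -0.06126694805660186, 'R': array([[ 0.43052621, -0.90257741, -0.00109488],
       [-0.86097853, -0.41104711,  0.29959345],
       [-0.27085633, -0.12804017, -0.95406633]]), 't': array([-0.62467691, -0.03584964,  0.39145616])}
```

View pics/side0.png

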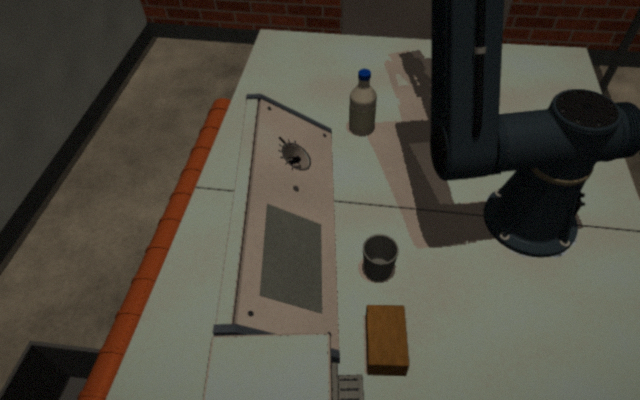

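View pics/top0.png

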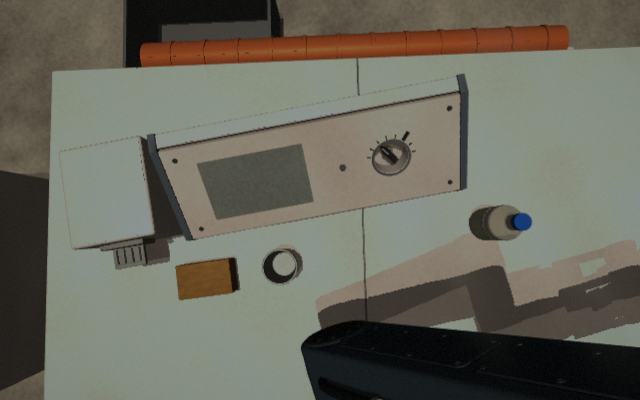

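Top: the well is at about (391,157) with its broad mark at about (406,135). The panel spans about (157,137), (460,92), (463,189) and (191,238). Side: the well is at about (295,154), bottle at (363,105), cup at (380,257). I'll zoom in on both.

```bash
python3 - <<'E'
import cv2,numpy as np
a=cv2.imread("pics/side0.png");b=cv2.imread("pics/top0.png")
f=lambda i,x,y:cv2.resize(i[y:y+60,x:x+80],None,fx=5,fy=5,interpolation=cv2.INTER_CUBIC)
c=np.hstack([f(a,255,125),f(b,351,120)]);cv2.imwrite("pics/z0.png",cv2.convertScaleAbs(c,alpha=1.5))
E
```

```text
(no output)
```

View pics/z0.png

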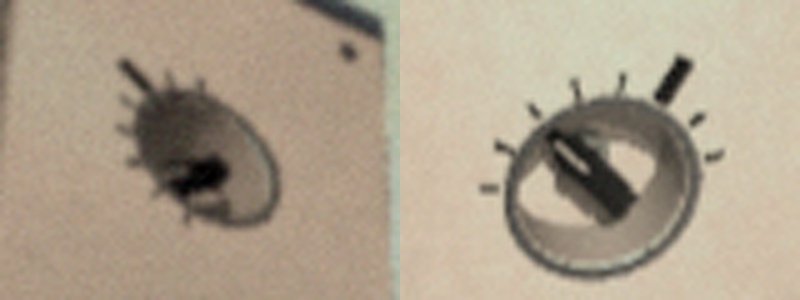

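Both crops show the well rim, ticks and broad mark. Top: rim centre (391.4,157.4), mark (406,136), and the nose points up-left at about (381,147). Side: rim (296.6,156.4), mark (282,140.2). I'll triangulate these and plan the approach.

```bash
cat > h.py <<'E'
import numpy as np,cv2
from rig import bot
from scipy.spatial.transform import Rotation as Rn
def ray(m,p):
    K=m["intrinsics"];d=np.array([m["k1"],0,0,0,0])
    u=cv2.undistortPoints(np.array([[p]],float),K,d)[0,0]
    v=m["R"].T@np.array([u[0],u[1],1]);return -m["R"].T@m["t"],v/np.linalg.norm(v)
def tri(ms,ps):
    A=0;b=0
    for m,p in zip(ms,ps):
        c,v=ray(m,p);P=np.eye(3)-np.outer(v,v);A=A+P;b=b+P@c
    return np.linalg.solve(A,b)
def plane(m,p,o,n):
    c,v=ray(m,p);return c+v*((o-c)@n)/(v@n)
def proj(m,X):
    return cv2.projectPoints(np.array([X],float),cv2.Rodrigues(m["R"])[0],m["t"],m["intrinsics"],np.array([m["k1"],0,0,0,0]))[0][0,0]
def axes(yaw):
    c,s=np.cos(np.radians(35)),np.sin(np.radians(35))
    return Rn.from_euler('z',yaw).as_matrix()@np.array([[c,0,-s],[0,1,0],[s,0,c]])
E
python3 - <<'E'
from h import *
S,T=bot.camera_model("side"),bot.camera_model("top")
P={}
for n,a,b in [("well",(296.6,156.4),(391.4,157.4)),("mark",(282,140.2),(406,136)),("scUR",(268.5,108),(449,108)),("scLR",(324.5,135),(450,182)),("scUL",(251,313),(175,161)),("mid",(296,188),(342.5,168)),
 ("bottlecap",(364,74),(521,222))]:
    P[n]=tri([S,T],[a,b]);print(n,P[n].round(4),(proj(S,P[n])-a).round(1),(proj(T,P[n])-b).round(1))
d=P["scUL"]-P["scUR"];yaw=np.arctan2(-d[0],d[1]);print("yaw",np.degrees(yaw),d)
A=axes(yaw);o=P["well"]
for n in P:print(n,(A.T@(P[n]-o)).round(4))
print(A.round(4))
E
```

```text
well [ 0.5676 -0.0586  0.0871] [-0.6 -0.1] [0.1 0.7]
mark [ 0.6075 -0.0868  0.1105] [-0.4 -0.1] [0.  0.5]
scUR [ 0.6554 -0.169   0.139 ] [-0. -0.] [0.  0.1]
scLR [ 0.5174 -0.1923  0.0403] [-0.3 -0. ] [0.  0.4]
scUL [0.5666 0.3859 0.1373] [-0.3 -0. ] [0.  0.2]
mid [0.549  0.0455 0.0903] [-0.1 -0. ] [0.  0.1]
bottlecap [ 0.4239 -0.2739  0.1862] [-0.1 -0. ] [0.  0.1]
yaw 9.088310047085388 [-0.08877069  0.5549389  -0.00164998]
well [0. 0. 0.]
mark [ 0.0419 -0.0341 -0.0009]
scUR [ 0.0864 -0.1229  0.0028]
scLR [-0.0848 -0.124   0.0022]
scUL [0.0855 0.4391 0.0014]
mid [0.0003 0.1058 0.0038]
bottlecap [-0.0873 -0.1898  0.1821]
[[ 0.8089 -0.158  -0.5664]
 [ 0.1294  0.9874 -0.0906]
 [ 0.5736  0.      0.8192]]
```

```bash
cat >> h.py <<'E'
O=np.array([.5676,-.0586,.0871]);YAW=np.radians(9.09)
def goal(psi,d,o=None,lat=(0,0),yaw=None):
    "tool y at psi (rad, clockwise of panel x), TCP d above face at lateral lat"
    A=axes(YAW if yaw is None else yaw);o=O if o is None else o
    y=A@[np.cos(psi),-np.sin(psi),0];z=-A[:,2];R=np.c_[np.cross(y,z),y,z]
    return R,o+A@[lat[0],lat[1],d]
def delta(R0,p0,R,p):
    return np.r_[R0.T@(p-p0)*100,np.degrees(Rn.from_matrix(R0.T@R).as_rotvec())].round(2)
E
python3 - <<'E'
from h import *
T=bot.camera_model("top");A=axes(YAW)
for h in(-.002,-.008,-.014):
    o=O+A[:,2]*h
    q=[A.T@(plane(T,p,o,A[:,2])-o) for p in((381,147),(394,163))]
    n=q[0]-q[1];print(h,[x[:2].round(4) for x in q],"phi",np.arctan2(-n[1],n[0]))
s=bot.read_state();R0,p0=s["tcp_rot"],s["position"];W=bot.camera_model("wrist")
c=R0.T@(-W["R"].T@W["t"]-p0);Rc=R0.T@W["R"].T;print("cam in tool",c,Rc.round(3))
for psi in(0.67,0.2,-.3):
  for d in(.2,.12):
    R,p=goal(psi,d);m=dict(W,R=(R@Rc).T);m["t"]=-m["R"]@(p+R@c)
    print(psi,d,p.round(3),delta(R0,p0,R,p),"well px",proj(m,O))
E
```

```text
-0.002 [array([0.0288, 0.0193]), array([-0.0136, -0.0049])] phi -0.518366045112184
-0.008 [array([0.0261, 0.0182]), array([-0.0167, -0.0061])] phi -0.5183660451121849
-0.014 [array([0.0234, 0.0172]), array([-0.0197, -0.0074])] phi -0.5183660451121848
cam in tool [ 0.08316503  0.00041388 -0.15082522] [[ 0.    -0.954 -0.3  ]
 [ 1.     0.     0.001]
 [-0.001 -0.3    0.954]]
0.67 0.2 [ 0.454 -0.077  0.251] [ 37.7  -35.97  -1.74 -19.98  29.41 -34.14] well px [310.18335874 173.63269611]
0.67 0.12 [ 0.5   -0.069  0.185] [ 42.1  -34.66   4.81 -19.98  29.41 -34.14] well px [310.07584965 196.04244878]
0.2 0.2 [ 0.454 -0.077  0.251] [ 37.7  -35.97  -1.74 -27.15  24.75 -60.16] well px [310.18335874 173.63269611]
0.2 0.12 [ 0.5   -0.069  0.185] [ 42.1  -34.66   4.81 -27.15  24.75 -60.16] well px [310.07584965 196.04244878]
-0.3 0.2 [ 0.454 -0.077  0.251] [ 37.7  -35.97  -1.74 -34.3   18.26 -87.73] well px [310.18335874 173.63269611]
-0.3 0.12 [ 0.5   -0.069  0.185] [ 42.1  -34.66   4.81 -34.3   18.26 -87.73] well px [310.07584965 196.04244878]
```

```bash
python3 - <<'E'
from h import *
s=bot.read_state();R0,p0=s["tcp_rot"],s["position"]
for d in(.22,.16):print(delta(R0,p0,*goal(1.05,d)))
E
```

```text
[ 36.6  -36.29  -3.38 -13.88  32.23 -13.06]
[ 39.9  -35.31   1.53 -13.88  32.23 -13.06]
```

Emit:
{"api": "apply_moves", "payload": {"steps": [[[0,0,-6,0,0,0,-0.31],[0,0,-12,0,0,0,-0.31],[4,-4,-14,0,0,0,-0.31],[9,-9,-14,0,0,0,-0.31],[13,-13,-13,-3,6,-2,-0.31],[17,-17,-12,-5,12,-5,-0.31],[21,-21,-11,-8,18,-8,-0.31],[25,-25,-9,-11,25,-10,-0.31],[29,-29,-7,-13.88,32.23,-13.06,-0.31],[33,-33,-5,-13.88,32.23,-13.06,-0.31],[36.6,-36.29,-3.38,-13.88,32.23,-13.06,-0.31],[36.6,-36.29,-3.38,-13.88,32.23,-13.06,-0.31],[39.9,-35.31,1.53,-13.88,32.23,-13.06,-0.31],[39.9,-35.31,1.53,-13.88,32.23,-13.06,-0.31],[39.9,-35.31,1.53,-13.88,32.23,-13.06,-0.31]]]}}

```text
time_s: 1.98
position: [0.4771, -0.0745, 0.2185]
tcp_rot: [[0.623, 0.539, 0.567], [0.604, -0.792, 0.089], [0.497, 0.287, -0.819]]
force: [-0.4, -0.5, -0.4]
opening: 0.348
grasp_force: 0.0
```

```bash
python3 - <<'E'
from h import *
s=bot.read_state();R0,p0=s["tcp_rot"],s["position"];print(s["joint_positions"].round(1),delta(R0,p0,*goal(1.05,.16)),s["force"])
W=bot.camera_model("wrist");np.savez("w1.npz",**W);i=bot.capture("wrist")
cv2.imwrite("pics/w1.png",i);print(proj(W,O))
x,y=proj(W,O).astype(int)
c=i[y-75:y+75,x-100:x+100];cv2.imwrite("pics/w1c.png",cv2.convertScaleAbs(cv2.resize(c,None,fx=4,fy=4,interpolation=2),alpha=1.3));print(x-100,y-75)
E
```

```text
[-37.9  15.7 126.9  66.1  27.2 -44.6] [ 0.06 -0.13  0.03  0.1   0.04  0.05] [-0.44041296 -0.45609418 -0.37495292]
[308.59084392 182.40437481]
208 107
```

View pics/w1c.png

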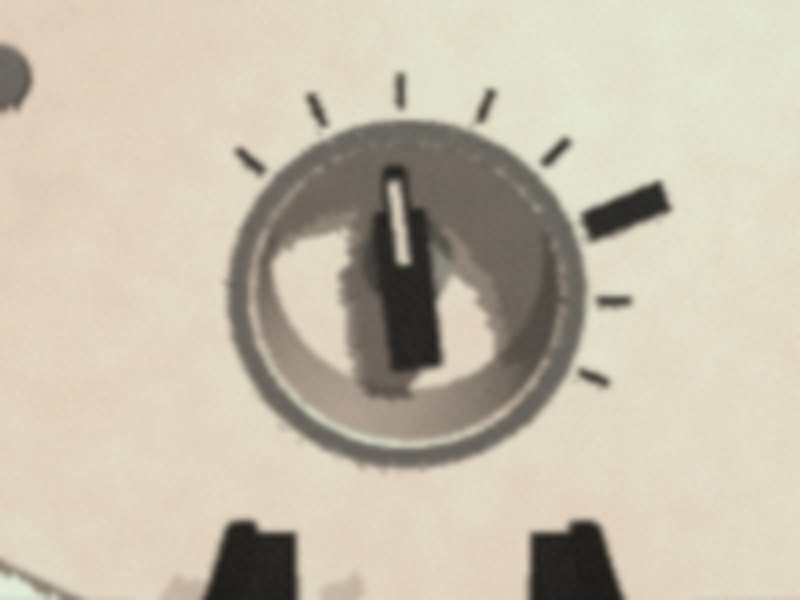

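The wrist crop (origin (208,107), scale 4) shows the well rim centred at crop (407,293). The bar runs from nose tip (393,168) to tail end (416,369), and the mark is at (626,210). The open fingers are below the well, symmetric about it.

```bash
python3 - <<'E'
from h import *
W=dict(np.load("w1.npz"));A=axes(YAW);f=lambda x,y:(208+(x+.5)/4-.5,107+(y+.5)/4-.5)
L=lambda p,h:A.T@(plane(W,f(*p),O+A[:,2]*h,A[:,2])-O)
for n,p in dict(c=(407,293),l=(228,293),r=(586,293),t=(407,120),b=(407,466),mark=(626,210)).items():print(n,L(p,0).round(4))
c=L((407,293),0);m=L((626,210),0)-c;print("mark ang",np.arctan2(-m[1],m[0]),np.hypot(*m[:2]))
for h in(0,-.004,-.008,-.012,-.016):
    a,b=L((393,168),h)-c,L((416,369),h)-c;n=(a-b)[:2];l=np.hypot(*n);u=n/l
    print(h,"phi",np.arctan2(-n[1],n[0]).round(3),"len",l.round(4),"nose",(a[:2]@u).round(4),"tail",(b[:2]@u).round(4),"lat",(a[0]*u[1]-a[1]*u[0]).round(4))
E
```

```text
c [ 0.0025  0.0006 -0.    ]
l [-0.0183  0.0369  0.    ]
r [ 0.0234 -0.0357 -0.    ]
t [ 0.0373  0.0206 -0.    ]
b [-0.0351 -0.021   0.    ]
mark [ 0.0446 -0.0332  0.    ]
mark ang 0.6760362175545483 0.054039645649200295
0 phi -0.632 len 0.0482 nose 0.0295 tail -0.0187 lat 0.0001
-0.004 phi -0.632 len 0.0488 nose 0.0288 tail -0.02 lat -0.0
-0.008 phi -0.632 len 0.0495 nose 0.0282 tail -0.0213 lat -0.0002
-0.012 phi -0.632 len 0.0501 nose 0.0276 tail -0.0225 lat -0.0003
-0.016 phi -0.632 len 0.0507 nose 0.0269 tail -0.0238 lat -0.0004
```

```bash
cat >> h.py <<'E'
O=O+axes(YAW)@[.0025,.0006,0]
E
python3 - <<'E'
from h import *
s=bot.read_state();R0,p0=s["tcp_rot"],s["position"]
for d in(.06,.02,-.006):print(delta(R0,p0,*goal(.939,d)))
E
```

```text
[ 0.26 -0.14 10.12  0.23  0.02 -6.28]
[ 0.26 -0.16 14.12  0.23  0.02 -6.28]
[ 0.26 -0.17 16.72  0.23  0.02 -6.28]
```

Emit:
{"api": "apply_moves", "payload": {"steps": [[[0.1,-0.1,3,0.1,0,-3,-0.4],[0.26,-0.14,7,0.23,0,-6.28,-0.4],[0.26,-0.14,10.12,0.23,0,-6.28,-0.4],[0.26,-0.16,12.5,0.23,0,-6.28,-0.4],[0.26,-0.16,13.5,0.23,0,-6.28,-0.4],[0.26,-0.16,13.5,0.23,0,-6.28,-0.4]]]}}

```text
time_s: 2.78
position: [0.5554, -0.0602, 0.111]
tcp_rot: [[0.558, 0.604, 0.568], [0.688, -0.72, 0.09], [0.464, 0.341, -0.818]]
force: [-0.6, -0.3, -0.3]
opening: 0.303
grasp_force: 0.0
```

```bash
python3 - <<'E'
from h import *
s=bot.read_state();R0,p0=s["tcp_rot"],s["position"];print(s["joint_positions"].round(1),s["force"],s["opening"])
for d in(.02,-.006):print(delta(R0,p0,*goal(.939,d)))
W=bot.camera_model("wrist");np.savez("w2.npz",**W);i=bot.capture("wrist")
x,y=proj(W,O).astype(int);print(x,y)
c=i[y-75:y+75,x-100:x+100];cv2.imwrite("pics/w2c.png",cv2.convertScaleAbs(cv2.resize(c,None,fx=4,fy=4,interpolation=2),alpha=1.3))
E
```

```text
[-28.8  34.8 122.4 106.3  21.5 -86.1] [-0.63843591 -0.31649034 -0.33053484] 0.30253987590630405
[-0.08 -0.09  0.66  0.13 -0.07  0.03]
[-0.08 -0.1   3.26  0.13 -0.07  0.03]
308 245
```

View pics/w2c.png

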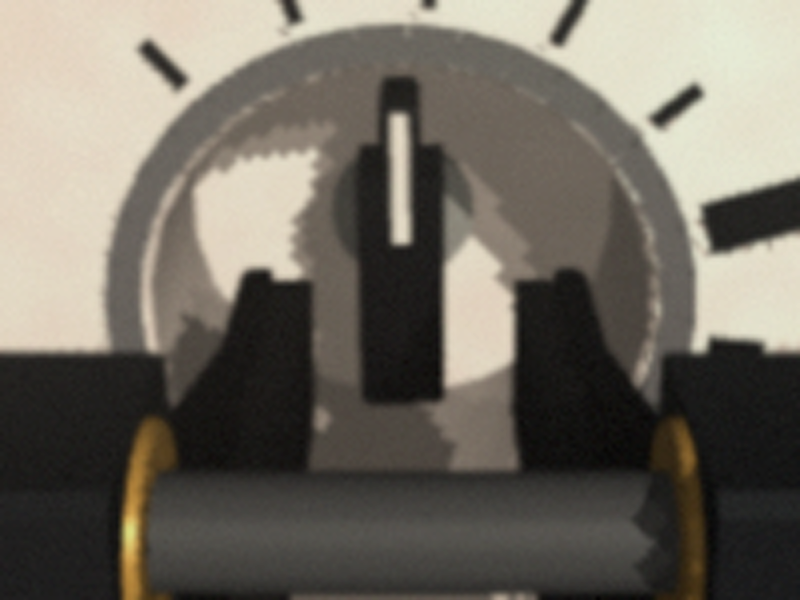

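The bar is upright between the fingers: bar centre at crop x≈401, finger middle at about 414, rim centre 401. It needs about −1.1 mm in tool y, then the fingers go in.

Emit:
{"api": "apply_moves", "payload": {"steps": [[[-0.08,-0.11,0.5,0.13,0,0,-0.4],[-0.08,-0.11,1.3,0.13,0,0,-0.4],[-0.08,-0.11,2.1,0.13,0,0,-0.4],[-0.08,-0.11,2.8,0.13,0,0,-0.4],[-0.08,-0.11,3.26,0.13,0,0,-0.4],[-0.08,-0.11,3.26,0.13,0,0,-0.5],[-0.08,-0.11,3.26,0.13,0,0,-0.6],[-0.08,-0.11,3.26,0.13,0,0,-0.65],[-0.08,-0.11,3.26,0.13,0,0,-0.65]]]}}

```text
time_s: 3.95
position: [0.5721, -0.056, 0.0814]
tcp_rot: [[0.56, 0.607, 0.564], [0.687, -0.72, 0.093], [0.463, 0.335, -0.821]]
force: [-0.5, -1.7, -0.5]
opening: 0.181
grasp_force: 0.7
```

```bash
python3 - <<'E'
from h import *
s=bot.read_state();R0,p0=s["tcp_rot"],s["position"];print(s["joint_positions"].round(1),"F tool",(R0.T@s["force"]).round(2),s["opening"]*87,s["grasp_force"])
print(delta(R0,p0,*goal(.939,-.006)))
W=bot.camera_model("wrist");np.savez("w3.npz",**W);i=bot.capture("wrist")
c=i[185:400,190:440];cv2.imwrite("pics/w3c.png",cv2.convertScaleAbs(cv2.resize(c,None,fx=2.7,fy=2.7,interpolation=2),alpha=1.3))
E
```

```text
[-27.1  39.2 120.7 113.5  21.8 -92.4] F tool [-1.66  0.78  0.01] 15.754540265872432 0.6531200185418129
[ 0.08  0.21 -0.15 -0.22  0.03 -0.02]
```

View pics/w3c.png

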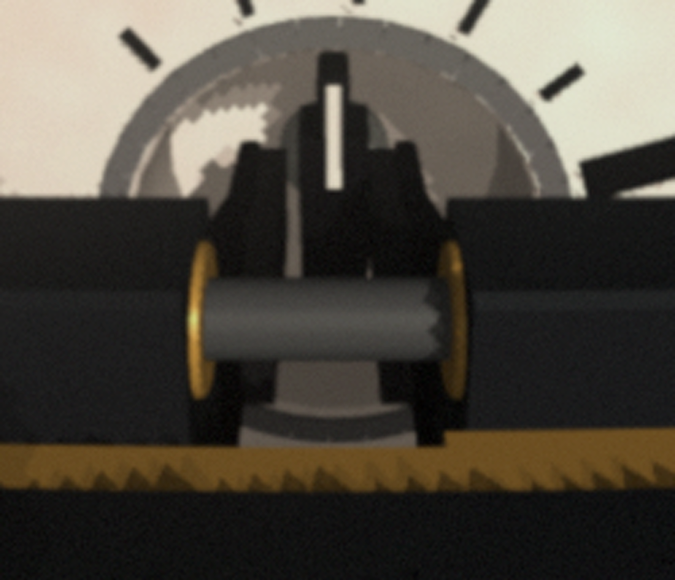

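Fingers straddle the bar, with the right finger touching and a gap of about 2.7 mm on the left. I'll recentre and start the turn.

Emit:
{"api": "apply_moves", "payload": {"steps": [[[0.04,0.13,0,0,0,0,-0.65],[0.04,0.13,0,0,0,0,-0.67],[0.04,0.13,0,0,0,5,-0.67],[0.04,0.13,0,0,0,10,-0.67],[0.04,0.13,0,0,0,15,-0.67],[0.04,0.13,0,0,0,20,-0.67],[0.04,0.13,0,0,0,20,-0.67]]]}}

```text
time_s: 4.88
position: [0.5736, -0.0567, 0.0822]
tcp_rot: [[0.733, 0.38, 0.565], [0.401, -0.911, 0.093], [0.55, 0.158, -0.82]]
force: [0.8, -1.1, 1.6]
opening: 0.168
grasp_force: 2.1
```

```bash
cat > st.py <<'E'
from h import *
import sys
s=bot.read_state();R0,p0=s["tcp_rot"],s["position"];print(s["time_s"],s["joint_positions"].round(1),"F tool",(R0.T@s["force"]).round(2),"M",(R0.T@s["moment"]).round(2),s["opening"]*87,s["grasp_force"])
A=axes(YAW);v=A.T@R0[:,1];print("psi",np.arctan2(-v[1],v[0]),"local mm",(A.T@(p0-O)*1e3).round(2),"tilt",np.degrees(np.arccos(-R0[:,2]@A[:,2])))
E
python3 st.py
```

```text
4.875 [-27.1  39.1 120.4 113.   21.7 -71.8] F tool [ 0.97  1.54 -0.95] M [-0.28 -0.06 -0.09] 14.635482733043666 2.060574276256375
psi 1.2870290165636293 local mm [-0.19  0.37 -7.6 ] tilt 0.18697787734933033
```

Emit:
{"api": "apply_moves", "payload": {"steps": [[[0,0,0,0,0,6,-0.67],[0,0,0,0,0,12,-0.67],[0,0,0,0,0,18,-0.67],[0,0,0,0,0,24,-0.67],[0,0,0,0,0,30,-0.67],[0,0,0,0,0,36,-0.67],[0,0,0,0,0,42,-0.67],[0,0,0,0,0,48,-0.67],[0,0,0,0,0,53,-0.67],[0,0,0,0,0,57,-0.67],[0,0,0,0,0,58,-0.67],[0,0,0,0,0,58,-0.67]]]}}

```text
time_s: 6.38
position: [0.5737, -0.0582, 0.082]
tcp_rot: [[0.71, -0.422, 0.564], [-0.561, -0.823, 0.09], [0.426, -0.381, -0.821]]
force: [1.0, -4.9, 1.2]
opening: 0.167
grasp_force: 2.9
```

```bash
python3 st.py; python3 - <<'E'
from h import *
W=bot.camera_model("wrist");np.savez("w4.npz",**W);i=bot.capture("wrist")
c=i[150:320,190:440];cv2.imwrite("pics/w4c.png",cv2.convertScaleAbs(cv2.resize(c,None,fx=3,fy=3,interpolation=2),alpha=1.3))
E
```

```text
6.375 [-27.2  39.1 120.4 113.   21.6 -13.8] F tool [ 3.97  3.18 -0.92] M [-0.73  0.4  -0.04] 14.501150946087586 2.935100768809207
psi 2.3000565041004286 local mm [-0.41 -1.14 -7.63] tilt 0.1546804150227983
```

View pics/w4c.png

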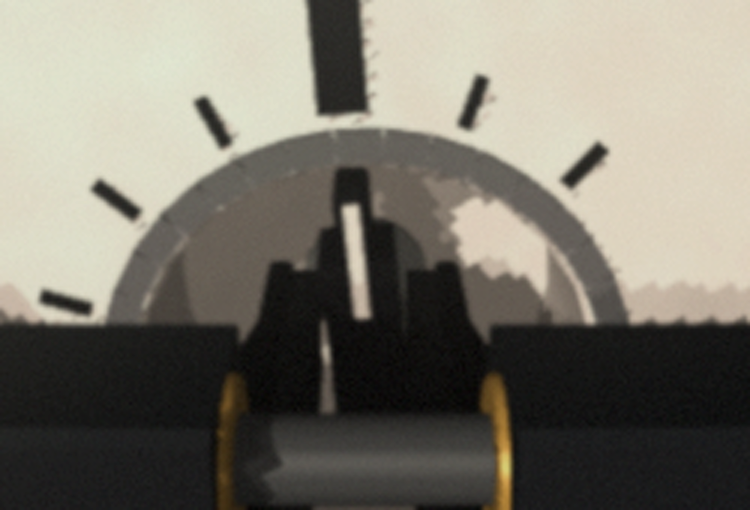

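The nose (white line crop (350,207) to (362,316)) leans about 6° left; the broad mark (inner end (342,112)) leans about 4°. I'll compute the dial angle.

```bash
python3 - <<'E'
from h import *
W=dict(np.load("w4.npz"));A=axes(YAW);f=lambda p:(190+(p[0]+.5)/3-.5,150+(p[1]+.5)/3-.5)
L=lambda p,h:A.T@(plane(W,f(p),O+A[:,2]*h,A[:,2])-O)*1e3
a=lambda n:np.arctan2(-n[1],n[0])
m1,m2=L((342,112),0),L((335,2),0);print("mark dir",a(m2-m1),"inner end from O",m1,a(m1))
for h in(-.005,-.009):
  p,q=L((350,207),h),L((362,316),h);t=L((351,170),h);print(h,a(p-q),p,q,"tip",t,a(t))
c=L((367,325),0);print("rim ctr",c)
E
```

```text
mark dir 0.6734421142573419 inner end from O [ 3.39752582e+01 -2.78744624e+01 -2.65579851e-15] 0.6870771969526952
-0.005 0.6301230731393037 [ 20.95604129 -17.64119868  -5.        ] [ 5.89679472 -6.65844128 -5.        ] tip [ 25.31418951 -21.765932    -5.        ] 0.7101740122302407
-0.009 0.6301230731393047 [ 19.84706046 -16.58718436  -9.        ] [ 4.38029414 -5.30722148 -9.        ] tip [ 24.32314496 -20.82353749  -9.        ] 0.7080364841810077
rim ctr [ 6.12938736e+00 -7.89566975e+00 -9.20394923e-15]
```

Emit:
{"api": "apply_moves", "payload": {"steps": [[[0,0,0,0,0,1,-0.67],[0,0,0,0,0,2,-0.67],[0,0,0,0,0,2,-0.67],[0,0,0,0,0,-2,-0.6],[0,0,0,0,0,-2,-0.45],[0,0,0,0,0,-2,-0.4],[0,0,-1,0,0,-2,-0.4],[0,0,-2.5,0,0,-2,-0.4],[0,0,-3.2,0,0,-2,-0.4],[0,0,-3.2,0,0,-2,-0.7],[0,0,-3.2,0,0,-2,-1],[0,0,-3.2,0,0,-2,-1],[0,0,-3.2,0,0,-2,-1],[0,0,-3.2,0,0,-2,-1]]]}}

```text
time_s: 8.18
position: [0.5548, -0.0592, 0.1077]
tcp_rot: [[0.725, -0.396, 0.563], [-0.532, -0.841, 0.094], [0.436, -0.368, -0.821]]
force: [-0.7, -0.2, -0.1]
opening: 0.005
grasp_force: 0.0
```

```bash
python3 st.py; python3 - <<'E'
from h import *
s=bot.read_state();print(delta(s["tcp_rot"],s["position"],*goal(2.27,.01)))
W=bot.camera_model("wrist");np.savez("w5.npz",**W);i=bot.capture("wrist")
c=i[130:300,190:440];cv2.imwrite("pics/w5c.png",cv2.convertScaleAbs(cv2.resize(c,None,fx=3,fy=3,interpolation=2),alpha=1.3))
E
```

```text
8.175 [-28.8  35.1 122.4 105.8  21.5  -9.7] F tool [-0.43  0.48 -0.33] M [-0.18 -0.33  0.03] 0.41195140319510826 0.0
psi 2.2657018498849646 local mm [-1.14  0.82 24.22] tilt 0.298041182453266
[ 0.15 -0.01  1.42 -0.04  0.3   0.25]
```

View pics/w5c.png

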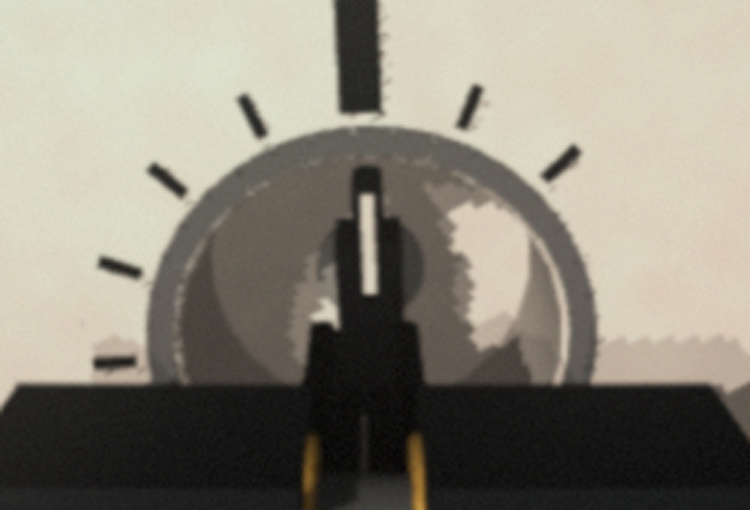

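Nose now at crop (366,195)–(371,293), leaning about 3°, mark about 1°; the fingers are closed and centred over the bar.

```bash
python3 - <<'E'
from h import *
W=dict(np.load("w5.npz"));A=axes(YAW);f=lambda p:(190+(p[0]+.5)/3-.5,130+(p[1]+.5)/3-.5)
L=lambda p,h:A.T@(plane(W,f(p),O+A[:,2]*h,A[:,2])-O)*1e3
a=lambda n:np.arctan2(-n[1],n[0])
m1,m2=L((360,112),0),L((357,2),0);print("mark",a(m2-m1),m1,a(m1))
p,q,t=L((366,195),-.006),L((371,293),-.006),L((366,168),-.006);print(a(p-q),p,q,t,a(t))
E
```

```text
mark 0.668517697092837 [ 3.39050513e+01 -2.77928276e+01  1.85411904e-14] 0.6866533584624964
0.6447557946546855 [ 20.27260404 -17.82440083  -6.        ] [ 4.75990742 -6.15943789 -6.        ] [ 24.22129788 -21.10671059  -6.        ] 0.7167937942011666
```

Emit:
{"api": "apply_moves", "payload": {"steps": [[[0.12,0,0.8,0,0.2,0,-1],[0.12,0,1.4,0,0.3,0,-1],[0.12,0,1.7,0,0.3,0,-1],[0.12,0,1.7,0,0.3,0,-1]]]}}

```text
time_s: 8.72
position: [0.5652, -0.0582, 0.0942]
tcp_rot: [[0.722, -0.396, 0.567], [-0.533, -0.841, 0.091], [0.44, -0.368, -0.819]]
force: [-0.2, 0.8, -0.9]
opening: 0.005
grasp_force: 0.0
```

```bash
python3 st.py
```

```text
8.725 [-27.9  37.3 121.5 110.7  21.7 -14. ] F tool [-0.92 -0.29  0.68] M [-0.19 -0.35  0.02] 0.4422363153312588 0.0
psi 2.2657829163785954 local mm [-0.34  0.16  7.18] tilt 0.03726323670586251
```

Emit:
{"api": "apply_moves", "payload": {"steps": [[[0.02,0,0.1,0,0,0,-1],[0.02,0,0.2,0,0,0,-1],[0.02,0,0.3,0,0,0,-1],[0.02,0,0.3,0,0,0,-1]]]}}

```text
time_s: 9.22
position: [0.5671, -0.0582, 0.0921]
tcp_rot: [[0.722, -0.396, 0.567], [-0.533, -0.841, 0.091], [0.441, -0.368, -0.819]]
force: [0.3, -0.0, -0.2]
opening: 0.007
grasp_force: 0.0
```

```bash
python3 st.py
```

```text
9.225 [-27.7  37.7 121.3 111.3  21.7 -14.4] F tool [ 0.11 -0.01  0.35] M [-0.21 -0.31  0.03] 0.6481038699805549 0.0
psi 2.265660186570385 local mm [-0.01 -0.08  4.38] tilt 0.04367297578652227
```

Emit:
{"api": "apply_moves", "payload": {"steps": [[[0,0,0.1,0,0,0,-1],[0,0,0.1,0,0,0,-1]]]}}

```text
time_s: 9.48
position: [0.5676, -0.0581, 0.0913]
tcp_rot: [[0.722, -0.396, 0.567], [-0.533, -0.841, 0.091], [0.441, -0.368, -0.819]]
force: [-0.4, 1.0, 0.3]
opening: 0.008
grasp_force: 0.0
```

```bash
python3 st.py
```

```text
9.475 [-27.7  37.8 121.2 111.5  21.7 -14.6] F tool [-0.71 -0.81 -0.37] M [-0.17 -0.31  0.06] 0.6744452775801164 0.0
psi 2.265638118457068 local mm [-0.01 -0.09  3.36] tilt 0.04311107282182698
```

Emit:
{"api": "apply_moves", "payload": {"steps": [[[0,0,0.1,0,0,0,-1],[0,0,0.1,0,0,0,-1]]]}}

```text
time_s: 9.72
position: [0.5682, -0.058, 0.0905]
tcp_rot: [[0.722, -0.396, 0.567], [-0.533, -0.841, 0.091], [0.441, -0.368, -0.819]]
force: [0.6, 0.4, -0.5]
opening: 0.005
grasp_force: 0.0
```

```bash
python3 st.py
```

```text
9.725 [-27.6  37.9 121.1 111.7  21.7 -14.8] F tool [-0.02 -0.35  0.77] M [-0.16 -0.35  0.09] 0.4560688050154178 0.0
psi 2.2656685885612364 local mm [-0.01 -0.11  2.35] tilt 0.042527651038303395
```

Emit:
{"api": "apply_moves", "payload": {"steps": [[[0,0,0.1,0,0,0,-1],[0,0,0.1,0,0,0,-1]]]}}

```text
time_s: 9.98
position: [0.5687, -0.0579, 0.0896]
tcp_rot: [[0.722, -0.396, 0.567], [-0.533, -0.841, 0.091], [0.441, -0.368, -0.819]]
force: [1.7, -0.4, 0.7]
opening: 0.003
grasp_force: 0.0
```

```bash
python3 st.py
```

```text
9.975 [-27.6  38.  121.1 111.9  21.7 -15. ] F tool [ 1.74 -0.64  0.32] M [-0.2  -0.33  0.03] 0.27164561509969304 0.0
psi 2.265731484807995 local mm [-0.05 -0.08  1.34] tilt 0.04122182336816867
```

Emit:
{"api": "apply_moves", "payload": {"steps": [[[0,0,0.1,0,0,0,-1],[0,0,0.1,0,0,0,-1]]]}}

```text
time_s: 10.22
position: [0.5693, -0.0578, 0.0889]
tcp_rot: [[0.722, -0.396, 0.567], [-0.533, -0.841, 0.091], [0.441, -0.368, -0.819]]
force: [-0.9, 0.3, 0.6]
opening: 0.005
grasp_force: 0.8
```

```bash
python3 st.py
```

```text
10.225 [-27.5  38.1 121.  112.1  21.7 -15.2] F tool [-0.62 -0.11 -0.96] M [-0.15 -0.28  0.05] 0.40959994085567686 0.7865414271327609
psi 2.2657308695968323 local mm [-0.01 -0.06  0.46] tilt 0.04549367696357658
```

Emit:
{"api": "apply_moves", "payload": {"steps": [[[0,0,0.1,0,0,0,-1],[0,0,0.1,0,0,0,-1]]]}}

```text
time_s: 10.48
position: [0.5698, -0.0577, 0.0881]
tcp_rot: [[0.722, -0.396, 0.567], [-0.533, -0.841, 0.091], [0.441, -0.368, -0.819]]
force: [-3.1, -0.6, 3.0]
opening: 0.006
grasp_force: 2.1
```

```bash
python3 st.py
```

```text
10.475 [-27.5  38.3 121.  112.3  21.7 -15.3] F tool [-0.55  0.62 -4.27] M [-0.23 -0.33  0.01] 0.531358541700128 2.087577685852011
psi 2.2657633899590555 local mm [-0.04 -0.08 -0.46] tilt 0.04341692574489562
```

Emit:
{"api": "apply_moves", "payload": {"steps": [[[0,0,0.1,0,0,0,-1],[0,0,0.1,0,0,0,-1]]]}}

```text
time_s: 10.72
position: [0.5703, -0.0576, 0.0874]
tcp_rot: [[0.722, -0.396, 0.567], [-0.533, -0.841, 0.091], [0.441, -0.368, -0.819]]
force: [-3.4, -0.7, 6.6]
opening: 0.007
grasp_force: 3.4
```

```bash
python3 st.py
```

```text
10.725 [-27.4  38.4 120.9 112.6  21.7 -15.5] F tool [ 0.82 -0.45 -7.38] M [-0.22 -0.28 -0.01] 0.6445097217680874 3.379944825283019
psi 2.265876429261286 local mm [-0.03 -0.07 -1.38] tilt 0.04650745998028182
```

Emit:
{"api": "apply_moves", "payload": {"steps": [[[0,0,0.05,0,0,0,-1],[0,0,0.05,0,0,0,-1]]]}}

```text
time_s: 10.98
position: [0.5705, -0.0576, 0.0871]
tcp_rot: [[0.722, -0.396, 0.567], [-0.533, -0.841, 0.091], [0.441, -0.368, -0.819]]
force: [-3.9, -0.1, 6.6]
opening: 0.006
grasp_force: 3.9
```

```bash
python3 st.py
```

```text
10.975 [-27.4  38.4 120.9 112.7  21.7 -15.6] F tool [ 0.16 -0.81 -7.65] M [-0.18 -0.26  0.03] 0.5609877996738984 3.912614000000758
psi 2.2658983936599695 local mm [-0.06 -0.05 -1.76] tilt 0.04649432370741222
```

Emit:
{"api": "apply_moves", "payload": {"steps": [[[0,0,0.1,0,0,0,-1],[0,0,0.1,0,0,0,-1]]]}}

```text
time_s: 11.22
position: [0.571, -0.0575, 0.0864]
tcp_rot: [[0.722, -0.397, 0.567], [-0.533, -0.841, 0.091], [0.441, -0.368, -0.819]]
force: [-5.6, -1.1, 9.2]
opening: 0.002
grasp_force: 5.1
```

```bash
python3 st.py
```

```text
11.225 [-27.4  38.5 120.8 112.9  21.7 -15.8] F tool [  0.62  -0.3  -10.8 ] M [-0.2  -0.2   0.04] 0.18671206124186995 5.063113018259173
psi 2.266028753775206 local mm [-0.05 -0.04 -2.58] tilt 0.05201197051732699
```

Emit:
{"api": "apply_moves", "payload": {"steps": [[[0,0,0.07,0,0,0,-1],[0,0,0.07,0,0,0,-1]]]}}

```text
time_s: 11.48
position: [0.5712, -0.0574, 0.086]
tcp_rot: [[0.722, -0.397, 0.567], [-0.533, -0.841, 0.091], [0.441, -0.368, -0.819]]
force: [-5.6, -2.0, 9.1]
opening: 0.011
grasp_force: 5.8
```

```bash
python3 st.py;python3 st.py
```

```text
11.475 [-27.3  38.6 120.8 113.   21.7 -15.9] F tool [  1.01   0.59 -10.79] M [-0.23 -0.2   0.06] 0.9326906369827981 5.812604363600258
psi 2.2661857842197386 local mm [-0.05 -0.04 -3.1 ] tilt 0.05689025973697194
11.475 [-27.3  38.6 120.8 113.   21.7 -15.9] F tool [  1.01   0.59 -10.79] M [-0.23 -0.2   0.06] 0.9326906369827981 5.812604363600258
psi 2.2661857842197386 local mm [-0.05 -0.04 -3.1 ] tilt 0.05689025973697194
```

Emit:
{"api": "apply_moves", "payload": {"steps": [[[0,0,0.04,0,0,0,-1],[0,0,0.09,0,0,0,-1],[0,0,0.09,0,0,0,-1]]]}}

```text
time_s: 11.85
position: [0.5717, -0.0574, 0.0854]
tcp_rot: [[0.722, -0.397, 0.567], [-0.533, -0.841, 0.09], [0.441, -0.368, -0.819]]
force: [-7.1, -1.2, 11.3]
opening: 0.0
grasp_force: 6.8
```

```bash
python3 st.py
```

```text
11.85 [-27.3  38.7 120.8 113.2  21.8 -16. ] F tool [  0.48  -0.29 -13.41] M [-0.22 -0.16 -0.03] 0.014343228410888526 6.794476479117293
psi 2.266308555742909 local mm [-0.04 -0.05 -3.8 ] tilt 0.06529931503898662
```

Emit:
{"api": "apply_moves", "payload": {"steps": [[[0,0,0,0,0,0,-1],[0,0,0,0,0,0,-1]]]}}

```text
time_s: 12.1
position: [0.5716, -0.0574, 0.0854]
tcp_rot: [[0.722, -0.397, 0.567], [-0.533, -0.841, 0.09], [0.441, -0.368, -0.819]]
force: [-7.3, -0.8, 11.7]
opening: 0.005
grasp_force: 6.7
```

```bash
python3 st.py
```

```text
12.1 [-27.3  38.7 120.8 113.2  21.8 -16. ] F tool [  0.33  -0.68 -13.81] M [-0.18 -0.2   0.08] 0.46420430743536706 6.741043507063296
psi 2.266280137894566 local mm [-0.06 -0.06 -3.77] tilt 0.06492309645353803
```

About 14 N, so the switch is made and clear of the bending force. I'll hold well over a second, then withdraw.

Emit:
{"api": "apply_moves", "payload": {"steps": [[[0,0,0.02,0,0,0,-1],[0,0,0.02,0,0,0,-1],[0,0,0.02,0,0,0,-1],[0,0,0.02,0,0,0,-1],[0,0,0.02,0,0,0,-1],[0,0,0.02,0,0,0,-1],[0,0,0.02,0,0,0,-1],[0,0,0.02,0,0,0,-1],[0,0,0.02,0,0,0,-1],[0,0,0.02,0,0,0,-1],[0,0,0.02,0,0,0,-1],[0,0,0.02,0,0,0,-1]]]}}

```text
time_s: 13.6
position: [0.5717, -0.0574, 0.0853]
tcp_rot: [[0.722, -0.397, 0.567], [-0.533, -0.841, 0.09], [0.441, -0.368, -0.819]]
force: [-7.2, -2.5, 11.7]
opening: 0.007
grasp_force: 7.0
```

```bash
python3 st.py
```

```text
13.6 [-27.3  38.7 120.8 113.2  21.8 -16.1] F tool [  1.28   0.64 -13.85] M [-0.28 -0.19  0.06] 0.6316709686969647 6.960748801357113
psi 2.266249142413607 local mm [-0.07 -0.02 -3.93] tilt 0.06392306048510162
```

Emit:
{"api": "apply_moves", "payload": {"steps": [[[0,0,-0.2,0,0,0,-1],[0,0,-0.6,0,0,0,-1],[0,0,-1.5,0,0,0,-1],[0,0,-3,0,0,0,-1],[0,0,-6,0,0,0,-1],[0,0,-10,0,0,0,-1],[0,0,-12,0,0,0,-1],[0,0,-12,0,0,0,-1]]]}}

```text
time_s: 14.6
position: [0.5041, -0.0685, 0.184]
tcp_rot: [[0.721, -0.396, 0.569], [-0.532, -0.842, 0.089], [0.443, -0.367, -0.818]]
force: [-0.1, -0.1, -0.7]
opening: 0.008
grasp_force: 0.0
```

```bash
python3 st.py; python3 - <<'E'
from h import *
W=bot.camera_model("wrist");np.savez("w6.npz",**W);i=bot.capture("wrist")
x,y=proj(W,O).astype(int);print(x-100,y-75)
c=i[y-75:y+75,x-100:x+100];cv2.imwrite("pics/w6c.png",cv2.convertScaleAbs(cv2.resize(c,None,fx=4,fy=4,interpolation=2),alpha=1.3))
E
```

```text
14.6 [-34.2  22.3 126.   79.7  23.6  13.4] F tool [-0.29  0.33  0.49] M [-0.19 -0.32  0.03] 0.6968306935539906 0.0
psi 2.264800566247709 local mm [  0.41  -0.39 116.22] tilt 0.16550049553508892
210 123
```

View pics/w6c.png

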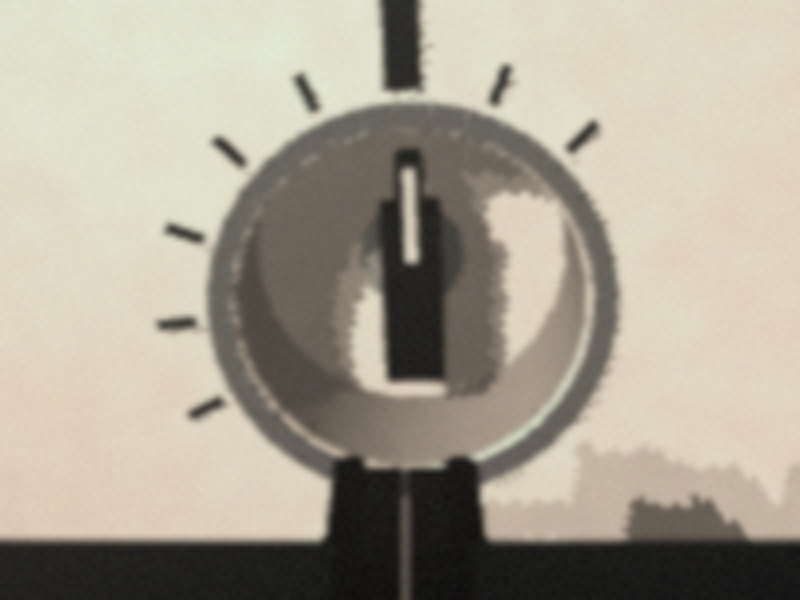

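The nose line (408,168)–(411,262) is parallel to the mark (inner end (402,88)) and aligned with it, the knob is released, and the fingers are clear. Handing in.

```bash
python3 -c "
from rig import bot
print(bot.hand_in())"
```

```text
the job is handed in; nothing more can be done
None
```

I turned the timer knob to the long broad mark, pressed it in to about 14 N for over a second, released it and withdrew. The last picture shows the pointer still on the mark, and the job is handed in; it returned no verdict.

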